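# Make up two railing-hardware kits

### The job

Make up the two railing kits from the loose ironwork on the bench: the brass ball finial, the black spear finial and the green collar go in the red tray, and the black ball finial and the brass collar go in the blue tray. Stand each piece upright on the floor of a compartment of its own, any compartment of the right tray, and do not knock any piece over. Leave the brass spear finial and the square aluminium shoe standing where they are.

Things in the scene. Friction and masses are not known exactly. Their poses are not given: they have to be found in the camera images.
- red_tray: The longer red-plastic parts tray fixed to the bench, 230 x 80 mm outside, three square open compartments in one row along its own x axis, each 70 x 70 mm inside, centres at x = -75, 0 and +75 mm, y = 0 in the tray frame. Its walls and dividers are 5 mm thick and stand 9 mm above the compartment floor (14 mm above the bench); the floor is 5 mm above the bench. Origin: centre of the underside; x along its length, z up.
- blue_tray: The shorter blue-plastic parts tray fixed to the bench, 155 x 80 mm outside, two square open compartments in one row along its own x axis, each 70 x 70 mm inside, centres at x = -37.5 and +37.5 mm, y = 0 in the tray frame. Its walls and dividers are 5 mm thick and stand 9 mm above the compartment floor (14 mm above the bench); the floor is 5 mm above the bench. Origin: centre of the underside; x along its length, z up.
- brass_ball: Brass-coloured ball finial: a round socket 40 mm in diameter and 34 mm high, a narrow neck, and a 40 mm ball on top (widest 56 mm above the underside); 76 mm high in all, about 250 g, standing upright. Grip across the 40 mm width at about mid-height. Origin: centre of its underside; z up along its axis.
- black_ball: Black ball finial: a round socket 40 mm in diameter and 34 mm high, a narrow neck, and a 40 mm ball on top (widest 56 mm above the underside); 76 mm high in all, about 250 g, standing upright. Grip across the 40 mm width at about mid-height. Origin: centre of its underside; z up along its axis.
- black_spear: Black spear finial: a straight round socket 36 mm in diameter and 44 mm high with a four-sided pointed tip above it (up to 34 mm across its corners); 80 mm high in all, about 200 g, standing upright. Origin: centre of its underside; z up along its axis.
- brass_spear: Brass-coloured spear finial: a straight round socket 36 mm in diameter and 44 mm high with a four-sided pointed tip above it (up to 34 mm across its corners); 80 mm high in all, about 200 g, standing upright. Origin: centre of its underside; z up along its axis. A spare: not in either kit.
- green_collar: Green-painted collar: a short tube 48 mm outside diameter, 30 mm bore, 45 mm high, about 200 g, standing on end (bore upright). Origin: centre of its underside; z up along its axis.
- brass_collar: Brass-coloured collar: a short tube 48 mm outside diameter, 30 mm bore, 45 mm high, about 200 g, standing on end (bore upright). Origin: centre of its underside; z up along its axis.
- square_shoe: Bare aluminium square post shoe: a block 42 x 42 mm, 45 mm high, with a round 24 mm hole in its top. A spare: not in either kit. Origin: centre of its underside; x and y square to its sides, z up.
Mind the look-alikes: they are no part of the job. Leave any purple or white look-alike of the brass_spear alone.

How it is judged:
At the end, for the whole second after the job is handed in: Each kit piece stands in its tray on the floor of its own compartment (origin within 20 mm of the compartment centre along both tray axes, 2 to 8 mm above the tray underside), upright within 0.1 rad, at rest; both spares upright, within 20 mm of their start ((x of brass_ball in the frame of red_tray between -0.095 and -0.055 m or x of brass_ball in the frame of red_tray between -0.02 and 0.02 m or x of brass_ball in the frame of red_tray between 0.055 and 0.095 m) and y of brass_ball in the frame of red_tray between -0.02 and 0.02 m and z of brass_ball in the frame of red_tray between 0.002 and 0.008 m and angle between each of brass_ball, black_spear, green_collar, black_ball, brass_collar, brass_spear, square_shoe's own z axis and vertical below 0.1 rad and linear speed of each of brass_ball, black_spear, green_collar, black_ball, brass_collar below 0.02 m/s and (x of black_spear in the frame of red_tray between -0.095 and -0.055 m or x of black_spear in the frame of red_tray between -0.02 and 0.02 m or x of black_spear in the frame of red_tray between 0.055 and 0.095 m) and y of black_spear in the frame of red_tray between -0.02 and 0.02 m and z of black_spear in the frame of red_tray between 0.002 and 0.008 m and (x of green_collar in the frame of red_tray between -0.095 and -0.055 m or x of green_collar in the frame of red_tray between -0.02 and 0.02 m or x of green_collar in the frame of red_tray between 0.055 and 0.095 m) and y of green_collar in the frame of red_tray between -0.02 and 0.02 m and z of green_collar in the frame of red_tray between 0.002 and 0.008 m and (x of black_ball in the frame of blue_tray between -0.0575 and -0.0175 m or x of black_ball in the frame of blue_tray between 0.0175 and 0.0575 m) and y of black_ball in the frame of blue_tray between -0.02 and 0.02 m and z of black_ball in the frame of blue_tray between 0.002 and 0.008 m and (x of brass_collar in the frame of blue_tray between -0.0575 and -0.0175 m or x of brass_collar in the frame of blue_tray between 0.0175 and 0.0575 m) and y of brass_collar in the frame of blue_tray between -0.02 and 0.02 m and z of brass_collar in the frame of blue_tray between 0.002 and 0.008 m and distance of each of brass_spear, square_shoe from where it was at the start of the episode below 0.02 m); the robot touches nothing.
It fails at once if a spare (brass spear or square shoe) is shifted by more than 20 mm (distance of any of brass_spear, square_shoe from where it was at the start of the episode above 0.02 m).
It fails at once if a piece is knocked over (leans more than 1 rad) (angle between any of brass_ball, black_ball, brass_spear, black_spear, brass_collar, green_collar, square_shoe's own z axis and vertical above 1 rad).
It also fails if it takes over 128 s, if anything falls off the work surface, if the arm or the gripper's body presses on something with over 40 N, if the wrist force passes 120 N, or if a joint passes its speed limit or range.

### The arm

A 6-joint arm with a two-finger parallel gripper is mounted at the origin on the work surface. World frame = base frame: x ahead of the robot, y to its left, z up, the work surface at z = 0. Lengths are in m, angles in rad, forces in N, time in s.
With the tool pointing down it reaches from about 0.4 to 0.825 m from the base axis. Payload 7 kg.
Tool frame: the origin (TCP) lies between the finger pads; the fingertips stand 8 mm ahead of it and the grasp point (between the pads) lies 11 mm behind it (arm.finger_overhang is the distance from the TCP to the fingertips, in m); z points along the fingers, y is the line along which they close (so a half turn about z gives the same grasp; the last joint's range is limited). The gripper opens to 88 mm and grips with 3 to 60 N. Pads are 19 mm wide; open, the fingers measure 130 mm over their backs; the gripper's body (78 mm by 193 mm) begins 47 mm behind the grasp point.
Start: joints at [-0.836, 0.359, 0.012, 0, -1.224, -0.288], TCP at [0.292, -0.609, 0.235] pointing down, gripper open.
Joint ranges: [-3.07, 3.07], [-1.43, 2.12], [-1.02, 1.25], [-3.03, 1.67], [-3.05, -0], [-3.03, 3.03]. Speed limits (rad/s): [2.39, 2.39, 3.01, 3.14, 3.14, 3.14].

### API

Orientations are given as [roll, pitch, yaw] about the fixed x, y, z axes, in that order (R = Rz(yaw) Ry(pitch) Rx(roll)).
In Python, from station import arm gives the robot as it stands.
- The arm moves only by the tool move_arm, never from a script. Its argument "rows" is text: rows parted by semicolons, each of 7 numbers parted by spaces: the turn, a rotation vector about the tool's x, y, z in degrees, then the shift along the tool's x, y, z in m, then the finger opening in m, from 0 to 0.0876. A call has 1 to 8 rows; each row shifts and turns the commanded pose from where the row before left it, along the tool's axes as they then stand; what a row does not reach is not made up. A row lasts 1/8 s, in which the tool goes at most 62.5 mm and 10.7 degrees, less where a joint would pass 70% of its speed; a pose out of reach is approached as far as the arm can. A call is refused whole if a number of a shift passes 0.0625 or a number of a turn 10.7, either way. A call with a gripper value outside its range is refused whole. The fingers move at their own pace and stop on an object; "squeeze" is the grip in N (left out, the last holds). Time passes only in rows, so rows that do not move let the fingers close. It gives the time, the measured TCP pose, the force, the opening and the grip force at its end, in the units of the state.
- arm.get_state(): the state, without advancing time (a new reading comes with each control period).
- arm.grab_frame(name): name is "side" or "top" or "wrist"; returns (picture, depth): 400x640x3 uint8, blue, green, red; 400x640 float32, m along the optical axis (not along the pixel's ray), 0 where there is no reading.
- arm.camera_model(name): a dict with "mtx" (3x3 intrinsics, pixels), "k1" (the pictures are not rectified: a ray, as slopes to the right and down, at radius r is drawn at 1 + k1 r^2 times it, then the intrinsics apply), "camera_from_world" (4x4, takes a point from world to camera coordinates); the wrist camera has in their place "mount" (4x4, takes a point from camera to tool coordinates, whose origin is the TCP and whose axes are the flange's). Camera axes: x right, y down, z forward; pixel columns grow to the right and rows downward; lengths in m; the calibration is good to about 2 mm. A picture is of the moment at which its call begins: read the wrist's pose just before it. camera_model takes no time and is no camera call.
- arm.job_done(): hands the job in; it is judged then, once.
The state is a dict: "t": time; "q": joint angles; "qd": joint speeds; "joint_efforts": joint torques, N m; "eef_pos": TCP position; "ee_rot": TCP orientation; "force": force on the tool from outside, world axes, zero at the start; "moment": the same for the moment, N m; "width": finger opening in m; "gripper_force": force on a finger pad.
Only numpy, scipy, OpenCV 4.12 (cv2) and the standard library are available. Lean on these libraries where they do the work, as an engineer would, in place of code of your own. Each camera call takes 0.05 s, during which the arm holds its last target. There are 200 camera calls.

## Working session

There is one attempt and no reset: what is moved stays moved. The work goes in short steps, Python scripts to look and compute and a tool call to move; the robot and the scene stay as the last step left them, time stands still between calls to the robot, and variables do not carry over. Pictures are saved under pics/ and viewed, at most 14 in all, crops included, and the job is handed in when it is done.

Besides the shell and the picture viewer there is one more tool, called after ">>>" as name(argument=value, ...) on one line, values as JSON. move_arm: Moves the arm, as the interface text tells. Its arguments: {"type":"object","properties":{"rows":{"type":"string"},"squeeze":{"type":"number"}},"required":["rows"]}

```bash
ls; mkdir -p pics
python3 - <<'E'
from station import arm
import cv2,numpy as np
for n in("top","side"):
    p,d=arm.grab_frame(n); cv2.imwrite(f"pics/{n}0.png",p); np.save(f"pics/{n}0.npy",d)
    m=arm.camera_model(n); print(m)
print(arm.camera_model("wrist")); print(arm.get_state())
E
```

```text
pics
{'mtx': array([[452.28822511,   0.        , 326.89283552],
       [  0.        , 452.28822511, 200.11243083],
       [  0.        ,   0.        ,   1.        ]]), 'k1': 0.013070663598121299, 'camera_from_world': array([[ 0.0150185 , -0.99976535,  0.01561046, -0.01890619],
       [-0.99772736, -0.01600984, -0.06545082,  0.56061309],
       [ 0.06568538, -0.01459201, -0.99773368,  1.14318906],
       [ 0.        ,  0.        ,  0.        ,  1.        ]])}
{'mtx': array([[502.73909329,   0.        , 315.2449498 ],
       [  0.        , 502.73909329, 206.03008068],
       [  0.        ,   0.        ,   1.        ]]), 'k1': -0.12682673536536745, 'camera_from_world': array([[-0.91262428, -0.40878546,  0.00337143,  0.50039161],
       [-0.28627528,  0.63318626, -0.71911169,  0.19880267],
       [ 0.29182766, -0.65724395, -0.69488633,  0.95435618],
       [ 0.        ,  0.        ,  0.        ,  1.        ]])}
{'mtx': array([[310.90050891,   0.        , 322.1599972 ],
       [  0.        , 310.90050891, 211.28374157],
       [  0.        ,   0.        ,   1.        ]]), 'k1': -0.0017269
[... 329 characters left out ...]
00e+00,
         1.00000000e+00]])}
{'t': 0.1, 'q': array([-8.35887796e-01,  3.59290497e-01,  1.11738846e-02, -3.19200524e-04,
       -1.22409705e+00, -2.88096707e-01]), 'qd': array([-0.00038969, -0.00136022,  0.00214013,  0.00082193, -0.00204214,
       -0.0001295 ]), 'joint_efforts': array([-1.03068956e-03, -5.84162271e+01,  2.93751866e+01,  7.01559573e+00,
        1.01776875e-02, -6.05067135e-05]), 'eef_pos': array([ 0.29146272, -0.60836845,  0.23374065]), 'ee_rot': array([ 3.14014846e+00, -1.15022201e-04, -2.69488942e+00]), 'force': array([ 0.32419756, -0.82249937,  1.47811454]), 'moment': array([ 0.07647151,  0.02281384, -0.0152456 ]), 'gripper_force': 0.0, 'width': 0.08739611578894266}
```

View pics/top0.png

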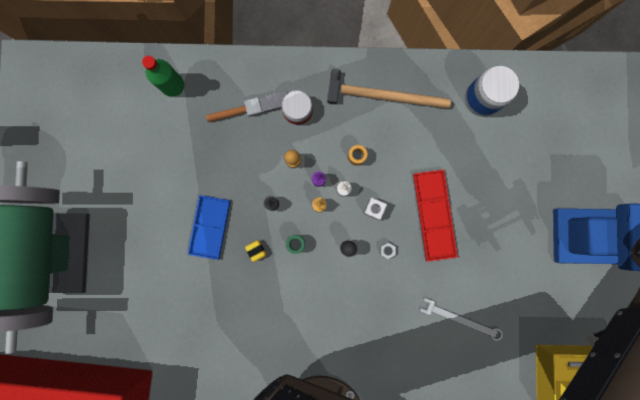

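View pics/side0.png

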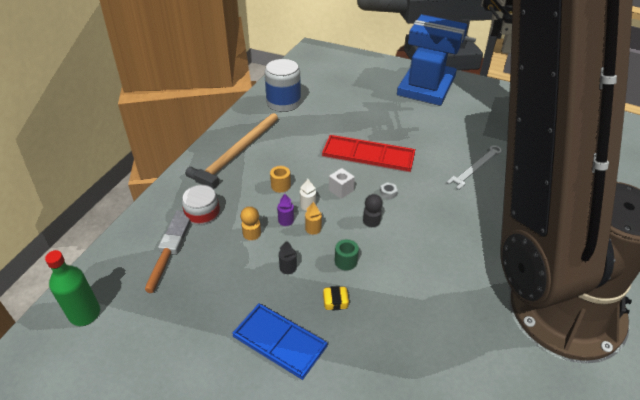

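The top view shows:
- **Balls:** brass ball (292,158), black ball (348,248).
- **Spears:** brass spear (319,204), black spear (271,203), with purple (319,179) and white (344,188) look-alikes.
- **Collars:** brass collar (358,155), green collar (295,244).
- **Spare and trays:** shoe (376,208), red tray (435,215), blue tray (210,227).

The side view agrees. Next I'll measure and take an enlarged crop.

```bash
cat > h.py <<'E'
import cv2,numpy as np
from station import arm
from scipy.spatial.transform import Rotation as R
def cloud(m,d,T):  # world xyz image; T: world_from_cam
    v,u=np.mgrid[:400,:640]; k=m["mtx"]
    pts=np.stack([u,v],-1).reshape(-1,1,2).astype(np.float64)
    n=cv2.undistortPoints(pts,k,np.array([m["k1"],0,0,0.])).reshape(400,640,2)
    c=np.dstack([n*d[...,None],d])
    return c@T[:3,:3].T+T[:3,3]
def wristT(s):
    T=np.eye(4); T[:3,:3]=R.from_euler("xyz",s["ee_rot"]).as_matrix(); T[:3,3]=s["eef_pos"]
    return T@arm.camera_model("wrist")["mount"]
E
python3 - <<'E'
from h import *
for n in("top","side"):
    m=arm.camera_model(n); p=cv2.imread(f"pics/{n}0.png"); d=np.load(f"pics/{n}0.npy")
    P=cloud(m,d,np.linalg.inv(m["camera_from_world"])); z=P[...,2]
    b=(d>0)&(P[...,0]>.3)&(P[...,0]<.85)&(abs(P[...,1])<.36)
    f=b&(abs(z)<.006); print(n,"table z",np.median(z[f]))
    k,L,st,ce=cv2.connectedComponentsWithStats((b&(z>.025)).astype(np.uint8))
    for i in range(1,k):
        if st[i,4]<25: continue
        q=P[L==i]; zt=np.percentile(q[:,2],97)
        lo,hi=np.percentile(q[:,:2],3,0),np.percentile(q[:,:2],97,0)
        print(ce[i].round(),st[i,4],"mid",((lo+hi)/2).round(4),"size",(hi-lo).round(3),"zt",zt.round(3),p[L==i].mean(0).round())
    h=cv2.cvtColor(p,cv2.COLOR_BGR2HSV)
    for nm,c in(("red",(h[...,0]<8)|(h[...,0]>172)),("blue",abs(h[...,0].astype(int)-112)<12)):
        M=(b&c&(h[...,1]>150)&(z<.03)).astype(np.uint8)
        k,L,st,ce=cv2.connectedComponentsWithStats(M); i=1+st[1:,4].argmax()
        q=P[L==i]; r=cv2.minAreaRect((q[:,:2]*1000).astype(np.float32)); print(nm,r,np.percentile(q[:,2],[5,95]).round(4))
p=cv2.imread("pics/top0.png")[130:270,180:470]
cv2.imwrite("pics/crop.png",cv2.resize(p,None,fx=2.75,fy=2.75,interpolation=cv2.INTER_CUBIC))
E
```

```text
top table z -0.0001916122857787972
[332.  95.] 72 mid [ 0.8331 -0.0193] size [0.03  0.025] zt 0.03 [73. 70. 68.]
[296. 107.] 804 mid [0.7941 0.0706] size [0.068 0.068] zt 0.059 [170. 166. 169.]
[383.  94.] 41 mid [ 0.8386 -0.1514] size [0.015 0.037] zt 0.03 [103. 147. 188.]
[397.  95.] 38 mid [ 0.8365 -0.1892] size [0.016 0.029] zt 0.029 [106. 149. 191.]
[414.  97.] 45 mid [ 0.8318 -0.2301] size [0.015 0.038] zt 0.029 [105. 148. 188.]
[436. 100.] 81 mid [ 0.8254 -0.2886] size [0.015 0.072] zt 0.03 [106. 149. 191.]
[357. 155.] 201 mid [ 0.6759 -0.0842] size [0.043 0.041] zt 0.048 [ 70. 134. 177.]
[292. 158.] 224 mid [0.6619 0.0798] size [0.034 0.034] zt 0.077 [ 59. 111. 145.]
[318. 179.] 163 mid [0.6134 0.0133] size [0.032 0.03 ] zt 0.076 [128.  53. 100.]
[343. 189.] 159 mid [ 0.5889 -0.0501] size [0.031 0.03 ] zt 0.076 [185. 188. 189.]
[270. 203.] 163 mid [0.5488 0.132 ] size [0.03  0.031] zt 0.075 [55. 53. 53.]
[318. 205.] 161 mid [0.5476 0.011 ] size [0.032 0.032] zt 0.077 [ 70. 130. 170.]
[375. 209.] 233 mid [ 0.539  -0.1308] size [0.045 0.045] zt 0.048 [195. 191. 192.]
[295. 244.
[... 942 characters left out ...]
6114 0.0191] size [0.029 0.026] zt 0.074 [132.  53. 103.]
[373. 207.] 396 mid [ 0.4374 -0.0565] size [0.034 0.027] zt 0.074 [59. 59. 59.]
[250. 219.] 402 mid [0.6611 0.0857] size [0.032 0.028] zt 0.075 [ 62. 134. 178.]
[347. 250.] 425 mid [0.4467 0.072 ] size [0.043 0.042] zt 0.047 [72. 97. 57.]
[287. 254.] 343 mid [0.5483 0.138 ] size [0.029 0.025] zt 0.075 [57. 56. 55.]
[336. 294.] 231 mid [0.4301 0.1726] size [0.037 0.037] zt 0.029 [ 42. 114. 128.]
red ((529.6001586914062, -295.70257568359375), (232.3915252685547, 105.04603576660156), 9.227482795715332) [0.0009 0.0128]
blue ((486.8374328613281, 291.4271545410156), (88.91914367675781, 155.23768615722656), 80.10810089111328) [0.0024 0.0141]
```

View pics/crop.png

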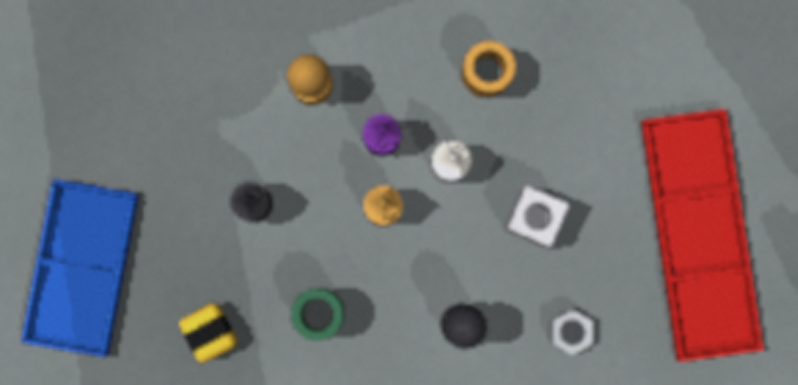

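The crop confirms who's who: brass ball (310,78), black ball (463,326), black pointed spear (251,201), green collar (318,314) and brass collar (488,67). The spares are the brass spear (382,205) and the shoe (538,216); the purple and white spears are look-alikes. Measured sizes and heights match the description.

I'll turn the tool to yaw = π, so tool x = −world x and tool y = world y, and go above the black ball at about (0.439,−0.062).

>>> move_arm(rows="0 0 8.53 0 0 0 0.0876; 0 0 8.53 0 0 0 0.0876; 0 0 8.53 0 0 0 0.0876; 0 0 0 -0.012 0.045 0 0.0876; 0 0 0 -0.012 0.045 0 0.0876; 0 0 0 -0.012 0.045 0 0.0876; 0 0 0 -0.012 0.045 0 0.0876; 0 0 0 -0.012 0.045 0 0.0876", squeeze=25)

```text
t: 1.1
eef_pos: [0.3516, -0.3822, 0.2343]
ee_rot: [3.141, -0.0, 3.142]
force: [0.8, 0.1, -0.5]
width: 0.088
gripper_force: 0.0
```

>>> move_arm(rows="0 0 0 -0.0125 0.046 0.01 0.0876; 0 0 0 -0.0125 0.046 0.01 0.0876; 0 0 0 -0.0125 0.046 0.01 0.0876; 0 0 0 -0.0125 0.046 0.01 0.0876; 0 0 0 -0.0125 0.046 0.01 0.0876; 0 0 0 -0.0125 0.046 0.01 0.0876; 0 0 0 -0.0125 0.045 0.01 0.0876; 0 0 0 0 0 0 0.0876")

```text
t: 2.1
eef_pos: [0.4392, -0.0604, 0.1638]
ee_rot: [-3.141, -0.001, -3.138]
force: [0.6, -0.3, 0.9]
width: 0.0878
gripper_force: 0.0
```

```bash
cat > look.py <<'E'
from h import *
import sys
s=arm.get_state(); p,d=arm.grab_frame("wrist"); P=cloud(arm.camera_model("wrist"),d,wristT(s))
print(s["t"],s["eef_pos"].round(4),s["ee_rot"].round(4),s["width"])
z=P[...,2]; M=((d>0)&(z>.022)&(z<.1)&(P[...,0]<.9)).astype(np.uint8)
k,L,st,ce=cv2.connectedComponentsWithStats(M)
for i in range(1,k):
    if st[i,4]<150: continue
    q=P[L==i]; lo,hi=np.percentile(q,2,0),np.percentile(q,98,0)
    print(ce[i].round(),"mid",((lo+hi)/2)[:2].round(4),"size",(hi-lo)[:2].round(3),"zt",hi[2].round(3),p[L==i].mean(0).round())
cv2.imwrite(sys.argv[1],p)
E
python3 look.py pics/w1.png
```

```text
2.1 [ 0.4392 -0.0604  0.1638] [-3.1415e+00 -1.1000e-03 -3.1377e+00] 0.08779509899601882
[564. 194.] mid [0.4293 0.1682] size [0.045 0.042] zt 0.028 [ 43. 165. 172.]
[317. 211.] mid [ 0.438  -0.0651] size [0.034 0.034] zt 0.075 [76. 75. 74.]
[461. 217.] mid [0.4476 0.0667] size [0.044 0.044] zt 0.045 [ 88. 117.  69.]
[250. 307.] mid [ 0.5378 -0.1308] size [0.035 0.048] zt 0.045 [208. 208. 210.]
[391. 306.] mid [0.5395 0.0086] size [0.016 0.032] zt 0.057 [ 69. 126. 165.]
```

View pics/w1.png

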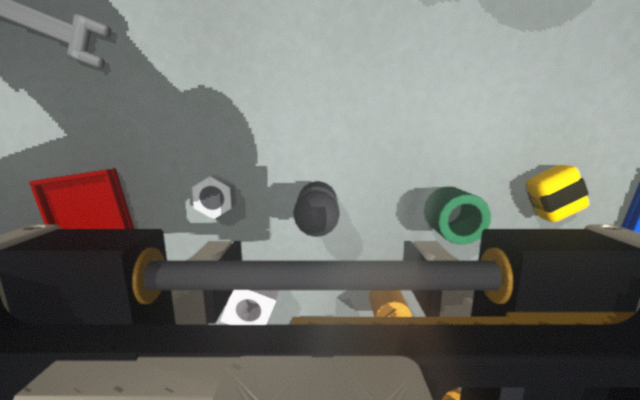

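The wrist view shows the black ball at (317,211), at (0.438,−0.064), 75 mm high. That agrees with the top view, so I'll go down and grip.

>>> move_arm(rows="0 0 0 0.0005 -0.001 0.04 0.0876; 0 0 0 0 0 0.04 0.0876; 0 0 0 0 0 0.04 0.0876; 0 0 0 0 0 0.018 0.0876; 0 0 0 0 0 0 0.03; 0 0 0 0 0 0 0.03; 0 0 0 0 0 0 0.03; 0 0 0 0 0 0 0.03")

```text
t: 3.15
eef_pos: [0.439, -0.0636, 0.0273]
ee_rot: [3.141, 0.002, -3.141]
force: [0.6, 0.1, -1.0]
width: 0.0531
gripper_force: 0.0
```

>>> move_arm(rows="0 0 0 0 0 0 0.03; 0 0 0 0 0 -0.01 0.03; 0 0 0 0 0 -0.03 0.03; 0 0 0 0 0 -0.05 0.03; 0 0 0 0 0 -0.05 0.03; 0 0 0 0 0 0 0.03")

```text
t: 3.9
eef_pos: [0.4407, -0.0632, 0.1707]
ee_rot: [3.14, 0.008, -3.141]
force: [0.3, 0.4, -3.7]
width: 0.039
gripper_force: 25.0
```

Fingers close slowly, so check how it's held.

Run:
```python
from h import *
s=arm.get_state();print(s["eef_pos"],s["width"],s["force"])
p,d=arm.grab_frame("side"); m=arm.camera_model("side"); T=m["camera_from_world"]
q=s["eef_pos"]; c=T[:3,:3]@q+T[:3,3]; u,v=[int(x) for x in (m["mtx"]@(c/c[2]))[:2]]; print(u,v)
cv2.imwrite("pics/s1.png",cv2.resize(p[v-70:v+80,u-100:u+100],None,fx=4,fy=4,interpolation=cv2.INTER_CUBIC))
P=cloud(m,d,np.linalg.inv(T)); w=P[v-70:v+90,u-60:u+60].reshape(-1,3); g=p[v-70:v+90,u-60:u+60].reshape(-1,3).astype(int)
k=(np.hypot(w[:,0]-q[0],w[:,1]-q[1])<.035)&(w[:,2]>.02); print(np.percentile(w[k,2],[0,1,5,10,50]))
```

```text
[ 0.44072159 -0.06319047  0.17070264] 0.039003970566875136 [ 0.25231049  0.35672597 -3.70112357]
377 160
[0.13920036 0.14250486 0.14941371 0.22373938 0.28249888]
```

View pics/s1.png

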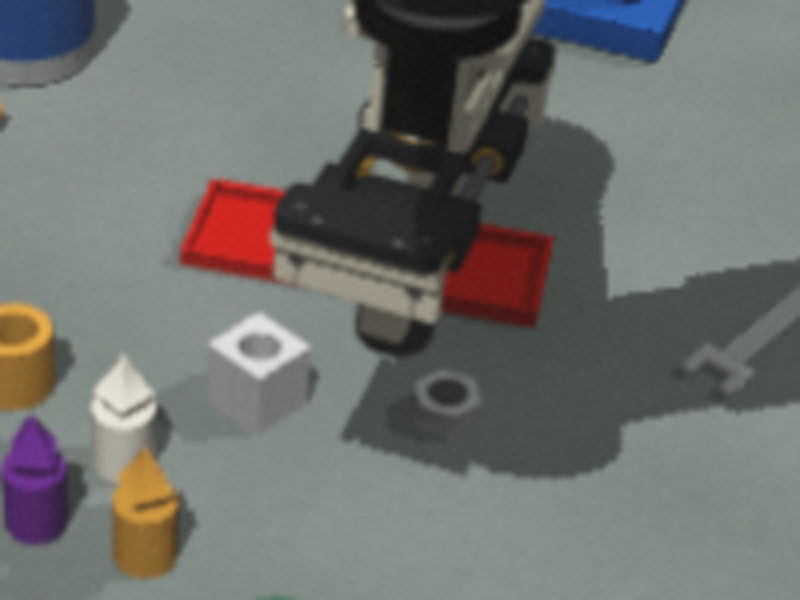

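The bottom of the held ball is at about z=0.14 with the TCP at 0.171, so it hangs about 29 mm below the TCP, upright. Next is the near blue compartment at (0.451,0.298).

>>> move_arm(rows="0 0 0 -0.0015 0.025 0 0.03; 0 0 0 -0.0015 0.05 0 0.03; 0 0 0 -0.0015 0.056 0 0.03; 0 0 0 -0.0015 0.056 0 0.03; 0 0 0 -0.0015 0.056 0 0.03; 0 0 0 -0.0015 0.056 0 0.03; 0 0 0 -0.0015 0.045 0 0.03; 0 0 0 -0.0015 0.018 0 0.03")

```text
t: 4.95
eef_pos: [0.4494, 0.2998, 0.1644]
ee_rot: [-3.139, -0.002, -3.14]
force: [0.3, -0.2, -3.5]
width: 0.0393
gripper_force: 25.0
```

>>> move_arm(rows="0 0 0 0 0 0 0.03; 0 0 0 0 0 0.03 0.03; 0 0 0 0 0 0.04 0.03; 0 0 0 0 0 0.035 0.03; 0 0 0 0 0 0.015 0.03; 0 0 0 0 0 0.004 0.03; 0 0 0 0 0 0 0.03")

```text
t: 5.82
eef_pos: [0.4509, 0.2984, 0.0433]
ee_rot: [3.141, 0.001, -3.141]
force: [0.5, 0.6, -2.8]
width: 0.0393
gripper_force: 25.0
```

```bash
python3 look.py pics/w2.png
```

```text
5.825 [0.4509 0.2984 0.0433] [ 3.1410e+00  7.0000e-04 -3.1415e+00] 0.03926263098431944
[ 93. 212.] mid [0.4282 0.1709] size [0.043 0.041] zt 0.027 [ 27. 122. 144.]
[322. 246.] mid [0.4394 0.2985] size [0.012 0.066] zt 0.075 [85. 70. 68.]
[322. 303.] mid [0.448  0.2984] size [0.018 0.047] zt 0.098 [60. 59. 62.]
```

View pics/w2.png

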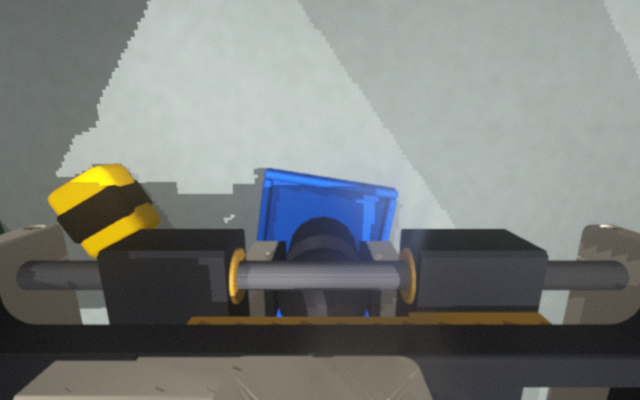

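The wrist view shows the ball at (322,250), over the near blue compartment. I'll ease it down, watching the force.

>>> move_arm(rows="0 0 0 0 0 0.004 0.03; 0 0 0 0 0 0.002 0.03; 0 0 0 0 0 0.002 0.03; 0 0 0 0 0 0 0.03")

```text
t: 6.38
eef_pos: [0.4504, 0.2983, 0.0344]
ee_rot: [-3.141, -0.0, -3.141]
force: [0.0, -0.9, -2.6]
width: 0.0393
gripper_force: 25.0
```

>>> move_arm(rows="0 0 0 0 0 0.001 0.03; 0 0 0 0 0 0.001 0.03; 0 0 0 0 0 0 0.03")

```text
t: 6.75
eef_pos: [0.4507, 0.2984, 0.0335]
ee_rot: [3.141, 0.001, -3.141]
force: [-2.6, -2.0, 7.3]
width: 0.0392
gripper_force: 25.0
```

Contact at 7 N. Release and retract.

>>> move_arm(rows="0 0 0 0 0 0 0.07; 0 0 0 0 0 0 0.07; 0 0 0 0 0 0 0.07; 0 0 0 0 0 0 0.07; 0 0 0 0 0 -0.015 0.07; 0 0 0 0 0 -0.035 0.07; 0 0 0 0 0 -0.045 0.08; 0 0 0 0 0 -0.04 0.08")

```text
t: 7.75
eef_pos: [0.4506, 0.2983, 0.1703]
ee_rot: [3.141, 0.001, -3.141]
force: [1.5, 1.4, 0.9]
width: 0.0792
gripper_force: 0.0
```

>>> move_arm(rows="0 0 0 -0.028 -0.048 0 0.08; 0 0 0 -0.028 -0.048 0 0.08; 0 0 0 -0.028 -0.048 0 0.08; 0 0 0 -0.028 -0.048 0 0.08; 0 0 0 -0.028 -0.048 0 0.08; 0 0 0 -0.028 -0.048 0 0.08; 0 0 0 -0.028 -0.048 0 0.08; 0 0 0 -0.028 -0.047 0 0.08")

```text
t: 8.75
eef_pos: [0.6754, -0.0865, 0.1689]
ee_rot: [3.142, 0.001, -3.141]
force: [0.6, 0.6, -0.5]
width: 0.08
gripper_force: 0.0
```

>>> move_arm(rows="0 0 0 0 0 0 0.08; 0 0 0 0 0 0 0.08")

```text
t: 9.0
eef_pos: [0.6742, -0.0849, 0.168]
ee_rot: [3.141, -0.0, 3.141]
force: [0.1, 0.2, 0.0]
width: 0.08
gripper_force: 0.0
```

```bash
python3 look.py pics/w3.png
cat > tops.py <<'E'
from h import *
import sys
m=arm.camera_model("top"); p,d=arm.grab_frame("top"); P=cloud(m,d,np.linalg.inv(m["camera_from_world"])); z=P[...,2]
b=(d>0)&(P[...,0]>.38)&(P[...,0]<.72)&(abs(P[...,1])<.36)&(z>.025)&(z<.09)
k,L,st,ce=cv2.connectedComponentsWithStats(b.astype(np.uint8))
for i in range(1,k):
    if st[i,4]<60: continue
    q=P[L==i]; lo,hi=np.percentile(q,3,0),np.percentile(q,97,0)
    print(ce[i].round(),"mid",((lo+hi)/2)[:2].round(4),"size",(hi-lo)[:2].round(3),"zt",hi[2].round(3),p[L==i].mean(0).round())
cv2.imwrite(sys.argv[1],p)
E
python3 tops.py pics/t2.png
```

```text
9.0 [ 0.6742 -0.0849  0.168 ] [ 3.1415e+00 -1.0000e-04  3.1408e+00] 0.08003278036213424
[264.  47.] mid [ 0.542  -0.1313] size [0.047 0.048] zt 0.046 [227. 227. 228.]
[437.  59.] mid [0.5507 0.0076] size [0.032 0.03 ] zt 0.078 [ 78. 151. 194.]
[586.  59.] mid [0.5519 0.123 ] size [0.032 0.02 ] zt 0.077 [62. 61. 61.]
[360. 112.] mid [ 0.5914 -0.053 ] size [0.031 0.032] zt 0.078 [226. 232. 235.]
[432. 141.] mid [0.6152 0.0093] size [0.031 0.03 ] zt 0.077 [165.  85. 137.]
[506. 198.] mid [0.6638 0.0743] size [0.035 0.029] zt 0.075 [ 72. 151. 194.]
[321. 211.] mid [ 0.6777 -0.0864] size [0.045 0.043] zt 0.046 [ 92. 189. 225.]
[294. 159.] mid [0.6618 0.0724] size [0.034 0.021] zt 0.077 [ 71. 136. 177.]
[357. 160.] mid [ 0.6632 -0.0841] size [0.018 0.041] zt 0.048 [ 84. 159. 202.]
[318. 178.] mid [0.6139 0.0133] size [0.032 0.03 ] zt 0.077 [161.  68. 126.]
[343. 189.] mid [ 0.5888 -0.0501] size [0.031 0.03 ] zt 0.077 [219. 222. 223.]
[318. 205.] mid [0.5477 0.0111] size [0.032 0.032] zt 0.076 [ 89. 163. 207.]
[375. 209.] mid [ 0.5389 -0.1307] size [0.045 0.045] zt 0.049 [227. 224. 225.]
[202. 242.] mid [0.4507 0.297 ] size [0.034 0.033] zt 0.081 [61. 50. 48.]
```

The black ball stands at (0.451,0.297), well inside its compartment. The brass collar is at (0.6775,−0.0865); grip it.

>>> move_arm(rows="0 0 0 -0.0025 -0.0015 0.03 0.07; 0 0 0 0 0 0.045 0.07; 0 0 0 0 0 0.045 0.07; 0 0 0 0 0 0.021 0.07; 0 0 0 0 0 0 0.07; 0 0 0 0 0 0 0.035; 0 0 0 0 0 0 0.035; 0 0 0 0 0 0 0.035")

```text
t: 10.1
eef_pos: [0.6778, -0.0861, 0.0281]
ee_rot: [3.141, 0.002, -3.141]
force: [-0.9, 1.4, 4.3]
width: 0.0478
gripper_force: 25.0
```

>>> move_arm(rows="0 0 0 0 0 0 0.035; 0 0 0 0 0 0 0.035; 0 0 0 0 0 0 0.035; 0 0 0 0 0 -0.01 0.035; 0 0 0 0 0 -0.03 0.035; 0 0 0 0 0 -0.05 0.035; 0 0 0 0 0 -0.05 0.035; 0 0 0 0 0 0 0.035")

```text
t: 11.1
eef_pos: [0.6795, -0.0863, 0.1723]
ee_rot: [3.141, 0.009, -3.141]
force: [0.1, 0.1, -2.7]
width: 0.0476
gripper_force: 25.0
```

>>> move_arm(rows="0 0 0 0.01 0.024 0 0.035; 0 0 0 0.02 0.05 0 0.035; 0 0 0 0.0225 0.055 0 0.035; 0 0 0 0.0225 0.055 0 0.035; 0 0 0 0.0225 0.055 0 0.035; 0 0 0 0.0225 0.055 0 0.035; 0 0 0 0.02 0.05 0 0.035; 0 0 0 0.0125 0.0285 0 0.035")

```text
t: 12.1
eef_pos: [0.5228, 0.2882, 0.1659]
ee_rot: [-3.141, -0.001, -3.14]
force: [-0.1, -0.4, -2.0]
width: 0.0477
gripper_force: 25.0
```

>>> move_arm(rows="0 0 0 0 0 0 0.035; 0 0 0 0 0 0.03 0.035; 0 0 0 0 0 0.045 0.035; 0 0 0 0 0 0.037 0.035; 0 0 0 0 0 0.016 0.035; 0 0 0 0 0 0.003 0.035; 0 0 0 0 0 0 0.035; 0 0 0 0 0 0 0.035")

```text
t: 13.1
eef_pos: [0.5252, 0.2869, 0.037]
ee_rot: [3.14, 0.002, -3.141]
force: [-0.7, -0.1, -1.9]
width: 0.0476
gripper_force: 25.0
```

>>> move_arm(rows="0 0 0 0 0 0.002 0.035; 0 0 0 0 0 0.001 0.035; 0 0 0 0 0 0 0.035")

```text
t: 13.48
eef_pos: [0.5246, 0.2865, 0.0331]
ee_rot: [3.141, 0.0, -3.141]
force: [-2.1, -0.2, 2.9]
width: 0.0477
gripper_force: 25.0
```

>>> move_arm(rows="0 0 0 0 0 0.0005 0.035; 0 0 0 0 0 0 0.072; 0 0 0 0 0 0 0.072; 0 0 0 0 0 0 0.072; 0 0 0 0 0 0 0.072; 0 0 0 0 0 -0.02 0.072; 0 0 0 0 0 -0.055 0.072; 0 0 0 0 0 -0.06 0.072")

```text
t: 14.48
eef_pos: [0.524, 0.2858, 0.1678]
ee_rot: [-3.14, -0.001, -3.141]
force: [1.0, 1.3, 1.0]
width: 0.0722
gripper_force: 0.0
```

>>> move_arm(rows="0 0 0 -0.006 -0.039 0 0.07; 0 0 0 -0.0065 -0.039 0 0.07; 0 0 0 -0.0065 -0.039 0 0.07; 0 0 0 -0.007 -0.04 0 0.07; 0 0 0 0 0 0 0.07; 0 0 0 0 0 0 0.07")

```text
t: 15.22
eef_pos: [0.5506, 0.1293, 0.1671]
ee_rot: [3.141, 0.0, 3.141]
force: [0.3, 1.0, -0.5]
width: 0.0696
gripper_force: 0.0
```

```bash
python3 look.py pics/w4.png;python3 tops.py pics/t3.png
```

```text
15.225 [0.5506 0.1293 0.1671] [3.1415e+00 1.0000e-04 3.1410e+00] 0.06956840604234114
[369.  67.] mid [0.43   0.1701] size [0.045 0.042] zt 0.028 [ 59. 179. 183.]
[249.  88.] mid [0.4493 0.0693] size [0.044 0.044] zt 0.046 [ 96. 128.  74.]
[532.  91.] mid [0.4532 0.2933] size [0.036 0.029] zt 0.08 [81. 64. 63.]
[497. 179.] mid [0.5247 0.2848] size [0.044 0.043] zt 0.051 [ 90. 159. 190.]
[ 39. 195.] mid [ 0.5402 -0.1298] size [0.049 0.048] zt 0.045 [132. 132. 135.]
[192. 205.] mid [0.5482 0.0125] size [0.032 0.03 ] zt 0.077 [ 62. 135. 179.]
[325. 206.] mid [0.5495 0.1315] size [0.032 0.032] zt 0.078 [98. 97. 96.]
[204. 254.] mid [0.5994 0.0135] size [0.004 0.016] zt 0.044 [123.  54. 102.]
[273. 306.] mid [0.6549 0.0802] size [0.019 0.036] zt 0.063 [ 65. 144. 188.]
[292. 158.] mid [0.6621 0.08  ] size [0.034 0.034] zt 0.075 [ 75. 139. 180.]
[318. 179.] mid [0.6134 0.0133] size [0.032 0.03 ] zt 0.076 [146.  61. 114.]
[343. 189.] mid [ 0.5889 -0.0501] size [0.031 0.03 ] zt 0.076 [148. 153. 156.]
[318. 205.] mid [0.5476 0.011 ] size [0.032 0.032] zt 0.077 [ 59. 111. 145.]
[375. 209.] mid [ 0.5389 -0.1307] size [0.045 0.045] zt 0.048 [140. 136. 137.]
[295. 244.] mid [0.4471 0.0691] size [0.042 0.042] zt 0.049 [ 85. 106.  67.]
[204. 244.] mid [0.4468 0.2936] size [0.026 0.028] zt 0.08 [59. 47. 44.]
[255. 252.] mid [0.4274 0.1717] size [0.038 0.035] zt 0.03 [ 59. 138. 140.]
```

The brass collar stands at (0.525,0.285), top 51 mm, which is right. The black spear is at (0.5495,0.1315); grip it.

>>> move_arm(rows="0 0 0 0.001 0.002 0.03 0.062; 0 0 0 0 0 0.045 0.062; 0 0 0 0 0 0.045 0.062; 0 0 0 0 0 0.02 0.062; 0 0 0 0 0 0 0.062; 0 0 0 0 0 0 0.025; 0 0 0 0 0 0 0.025; 0 0 0 0 0 0 0.025")

```text
t: 16.32
eef_pos: [0.55, 0.1317, 0.0281]
ee_rot: [3.141, 0.002, -3.141]
force: [-0.1, -0.5, 0.1]
width: 0.0374
gripper_force: 0.0
```

>>> move_arm(rows="0 0 0 0 0 0 0.025; 0 0 0 0 0 0 0.025; 0 0 0 0 0 0 0.025; 0 0 0 0 0 -0.01 0.025; 0 0 0 0 0 -0.03 0.025; 0 0 0 0 0 -0.05 0.025; 0 0 0 0 0 -0.05 0.025; 0 0 0 0 0 0 0.025")

```text
t: 17.32
eef_pos: [0.5516, 0.1323, 0.1718]
ee_rot: [3.138, 0.007, -3.141]
force: [-0.2, -0.1, -3.4]
width: 0.0347
gripper_force: 25.0
```

>>> move_arm(rows="0 0 0 0.0025 -0.03 0 0.025; 0 0 0 0.0025 -0.055 0 0.025; 0 0 0 0.003 -0.06 0 0.025; 0 0 0 0.003 -0.062 0 0.025; 0 0 0 0.003 -0.062 0 0.025; 0 0 0 0.0025 -0.06 0 0.025; 0 0 0 0.0025 -0.055 0 0.025; 0 0 0 0.0025 -0.0375 0 0.025")

```text
t: 18.32
eef_pos: [0.5267, -0.2923, 0.1657]
ee_rot: [3.141, -0.002, 3.14]
force: [0.6, -0.6, -2.4]
width: 0.0346
gripper_force: 25.0
```

>>> move_arm(rows="0 0 0 0 0 0 0.025; 0 0 0 0 0 0.03 0.025; 0 0 0 0 0 0.045 0.025; 0 0 0 0 0 0.037 0.025; 0 0 0 0 0 0.014 0.025; 0 0 0 0 0 0.003 0.025; 0 0 0 0 0 0 0.025; 0 0 0 0 0 0 0.025")

```text
t: 19.32
eef_pos: [0.529, -0.2904, 0.0395]
ee_rot: [-3.141, 0.002, -3.141]
force: [-0.1, 0.7, -2.1]
width: 0.0342
gripper_force: 25.0
```

```bash
python3 look.py pics/w5.png
```

```text
19.325 [ 0.529  -0.2904  0.0395] [-3.1410e+00  2.3000e-03 -3.1412e+00] 0.0341966024189765
[ 60. 242.] mid [ 0.4958 -0.3714] size [0.012 0.003] zt 0.1 [ 89.  98. 102.]
[323. 247.] mid [ 0.5175 -0.2903] size [0.01  0.061] zt 0.061 [ 69.  73. 109.]
[578. 246.] mid [ 0.5116 -0.1781] size [0.042 0.065] zt 0.1 [120. 125. 129.]
[ 75. 307.] mid [ 0.5181 -0.371 ] size [0.013 0.002] zt 0.1 [82. 91. 95.]
[322. 302.] mid [ 0.5258 -0.2903] size [0.021 0.042] zt 0.098 [57. 61. 75.]
[565. 302.] mid [ 0.5322 -0.1842] size [0.04  0.053] zt 0.1 [112. 118. 121.]
```

View pics/w5.png

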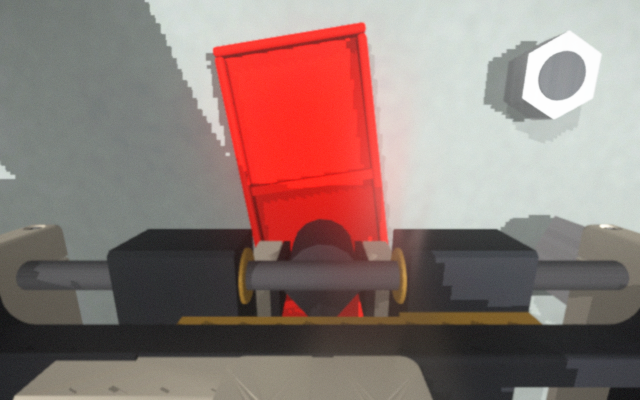

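The spear is over the mid compartment, but the grip width (34.2 mm, socket 36 mm) looks odd, so I'll check the lean with the side camera.

Run:
```python
from h import *
s=arm.get_state();print(s["width"],s["moment"])
p,d=arm.grab_frame("side"); m=arm.camera_model("side"); T=m["camera_from_world"]
c=T[:3,:3]@s["eef_pos"]+T[:3,3]; u,v=[int(x) for x in (m["mtx"]@(c/c[2]))[:2]]; print(u,v)
cv2.imwrite("pics/s2.png",cv2.resize(p[v-45:v+45,u-60:u+60],None,fx=6,fy=6,interpolation=cv2.INTER_CUBIC))
```

```text
0.03446588702648562 [-0.06229072  0.02673228 -0.02046457]
369 140
```

View pics/s2.png

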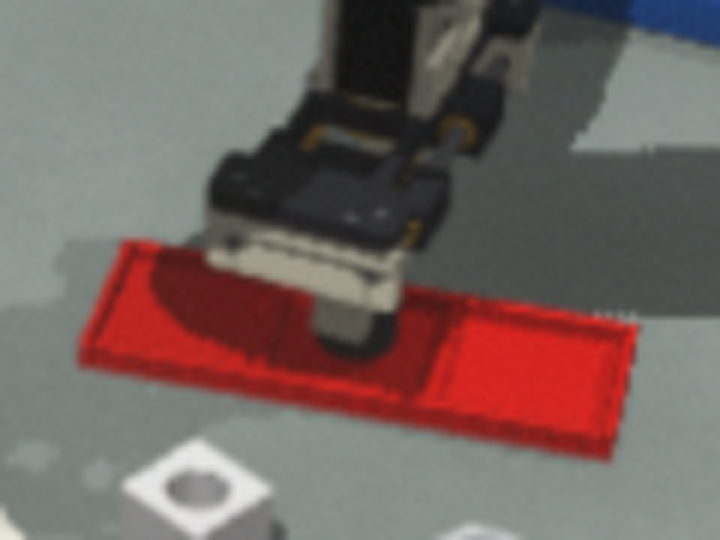

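It looks upright and centred between the fingers (the apparent offset is perspective). Ease down.

>>> move_arm(rows="0 0 0 0 0 0.002 0.025; 0 0 0 0 0 0.002 0.025; 0 0 0 0 0 0.001 0.025; 0 0 0 0 0 0 0.025; 0 0 0 0 0 0 0.025")

```text
t: 20.05
eef_pos: [0.528, -0.2902, 0.033]
ee_rot: [3.142, -0.0, -3.141]
force: [-1.2, -1.0, -1.7]
width: 0.034
gripper_force: 25.0
```

>>> move_arm(rows="0 0 0 0 0 0.001 0.025; 0 0 0 0 0 0 0.025")

```text
t: 20.3
eef_pos: [0.528, -0.2902, 0.033]
ee_rot: [-3.141, 0.0, -3.141]
force: [-2.6, 2.4, 7.3]
width: 0.0343
gripper_force: 25.0
```

>>> move_arm(rows="0 0 0 0 0 0 0.066; 0 0 0 0 0 0 0.066; 0 0 0 0 0 0 0.066; 0 0 0 0 0 0 0.066; 0 0 0 0 0 0 0.066; 0 0 0 0 0 -0.02 0.066; 0 0 0 0 0 -0.055 0.07; 0 0 0 0 0 -0.06 0.07")

```text
t: 21.3
eef_pos: [0.5275, -0.2901, 0.1679]
ee_rot: [3.141, -0.002, -3.141]
force: [1.0, -0.7, 0.7]
width: 0.0698
gripper_force: 0.0
```

>>> move_arm(rows="0 0 0 0.01 0.044 0 0.072; 0 0 0 0.01 0.045 0 0.072; 0 0 0 0.01 0.045 0 0.072; 0 0 0 0.01 0.045 0 0.072; 0 0 0 0.01 0.045 0 0.072; 0 0 0 0.01 0.045 0 0.072; 0 0 0 0.01 0.045 0 0.072; 0 0 0 0.009 0.045 0 0.072")

```text
t: 22.3
eef_pos: [0.4485, 0.0702, 0.1673]
ee_rot: [3.141, 0.001, -3.141]
force: [1.5, 0.0, 0.6]
width: 0.0721
gripper_force: 0.0
```

>>> move_arm(rows="0 0 0 0 0 0 0.072; 0 0 0 0 0 0 0.072")

```text
t: 22.55
eef_pos: [0.4489, 0.0689, 0.1671]
ee_rot: [-3.142, 0.0, -3.14]
force: [-0.1, 0.1, -0.9]
width: 0.0722
gripper_force: 0.0
```

```bash
python3 look.py pics/w6.png;python3 tops.py pics/t4.png
```

```text
22.55 [0.4489 0.0689 0.1671] [-3.1416  0.     -3.1404] 0.07215881215619002
[428. 183.] mid [0.4292 0.1696] size [0.045 0.042] zt 0.027 [ 65. 174. 180.]
[322. 206.] mid [0.4478 0.0683] size [0.044 0.043] zt 0.046 [104. 136.  82.]
[577. 210.] mid [0.4502 0.2921] size [0.034 0.028] zt 0.08 [59. 50. 48.]
[262. 305.] mid [0.5422 0.0109] size [0.019 0.033] zt 0.073 [ 69. 167. 215.]
[292. 158.] mid [0.6616 0.08  ] size [0.034 0.034] zt 0.076 [ 70. 131. 171.]
[318. 179.] mid [0.6135 0.0134] size [0.032 0.03 ] zt 0.076 [140.  58. 109.]
[343. 189.] mid [ 0.5888 -0.05  ] size [0.031 0.03 ] zt 0.076 [197. 201. 202.]
[318. 205.] mid [0.5475 0.011 ] size [0.032 0.032] zt 0.077 [ 76. 142. 184.]
[375. 209.] mid [ 0.5389 -0.1308] size [0.045 0.045] zt 0.049 [208. 204. 205.]
[208. 212.] mid [0.5233 0.286 ] size [0.042 0.043] zt 0.053 [ 78. 137. 179.]
[437. 214.] mid [ 0.5279 -0.2863] size [0.031 0.031] zt 0.081 [56. 52. 59.]
[202. 242.] mid [0.4507 0.2966] size [0.034 0.033] zt 0.08 [58. 48. 45.]
```

The spear is standing (top 81 mm) at the mid compartment centre. The green collar is at (0.448,0.0685).

>>> move_arm(rows="0 0 0 0.001 0 0.03 0.07; 0 0 0 0 0 0.045 0.07; 0 0 0 0 0 0.045 0.07; 0 0 0 0 0 0.02 0.07; 0 0 0 0 0 0 0.07; 0 0 0 0 0 0 0.035; 0 0 0 0 0 0 0.035; 0 0 0 0 0 0 0.035")

```text
t: 23.65
eef_pos: [0.4486, 0.069, 0.028]
ee_rot: [3.141, 0.002, -3.141]
force: [-0.4, -1.0, 6.2]
width: 0.0473
gripper_force: 25.0
```

>>> move_arm(rows="0 0 0 0 0 0 0.035; 0 0 0 0 0 0 0.035; 0 0 0 0 0 0 0.035; 0 0 0 0 0 -0.01 0.035; 0 0 0 0 0 -0.03 0.035; 0 0 0 0 0 -0.05 0.035; 0 0 0 0 0 -0.05 0.035; 0 0 0 0 0 0 0.035")

```text
t: 24.65
eef_pos: [0.45, 0.07, 0.1714]
ee_rot: [3.137, 0.007, -3.141]
force: [-0.3, -0.4, -4.3]
width: 0.0478
gripper_force: 25.0
```

>>> move_arm(rows="0 0 0 -0.001 -0.025 0 0.035; 0 0 0 -0.001 -0.05 0 0.035; 0 0 0 -0.001 -0.055 0 0.035; 0 0 0 -0.001 -0.055 0 0.035; 0 0 0 -0.001 -0.055 0 0.035; 0 0 0 -0.001 -0.055 0 0.035; 0 0 0 0 -0.05 0 0.035; 0 0 0 0 -0.025 0 0.035")

```text
t: 25.65
eef_pos: [0.4529, -0.3031, 0.1658]
ee_rot: [3.141, -0.002, 3.139]
force: [-0.3, 0.5, -2.5]
width: 0.0472
gripper_force: 25.0
```

>>> move_arm(rows="0 0 0 0 0 0 0.035; 0 0 0 0 0 0.03 0.035; 0 0 0 0 0 0.045 0.035; 0 0 0 0 0 0.037 0.035; 0 0 0 0 0 0.014 0.035; 0 0 0 0 0 0.003 0.035; 0 0 0 0 0 0 0.035; 0 0 0 0 0 0 0.035")

```text
t: 26.65
eef_pos: [0.455, -0.3014, 0.0394]
ee_rot: [-3.141, 0.002, -3.141]
force: [1.0, -0.1, -2.0]
width: 0.047
gripper_force: 25.0
```

>>> move_arm(rows="0 0 0 0 0 0.002 0.035; 0 0 0 0 0 0.002 0.035; 0 0 0 0 0 0.001 0.035; 0 0 0 0 0 0 0.035; 0 0 0 0 0 0 0.035")

```text
t: 27.28
eef_pos: [0.454, -0.3012, 0.0331]
ee_rot: [3.142, -0.0, -3.141]
force: [-1.7, 0.4, 0.2]
width: 0.0476
gripper_force: 25.0
```

>>> move_arm(rows="0 0 0 0 0 0.001 0.035; 0 0 0 0 0 0 0.072; 0 0 0 0 0 0 0.072; 0 0 0 0 0 0 0.072; 0 0 0 0 0 0 0.072; 0 0 0 0 0 -0.02 0.072; 0 0 0 0 0 -0.055 0.07; 0 0 0 0 0 -0.06 0.07")

```text
t: 28.28
eef_pos: [0.4534, -0.301, 0.1679]
ee_rot: [3.141, -0.002, -3.141]
force: [1.3, 0.0, 0.1]
width: 0.0702
gripper_force: 0.0
```

>>> move_arm(rows="0 0 0 -0.026 0.047 0 0.07; 0 0 0 -0.026 0.047 0 0.07; 0 0 0 -0.026 0.047 0 0.07; 0 0 0 -0.026 0.047 0 0.07; 0 0 0 -0.026 0.047 0 0.07; 0 0 0 -0.026 0.047 0 0.07; 0 0 0 -0.026 0.048 0 0.07; 0 0 0 -0.0275 0.048 0 0.07")

```text
t: 29.28
eef_pos: [0.6641, 0.0785, 0.167]
ee_rot: [-3.142, 0.0, -3.141]
force: [0.4, -0.7, 0.6]
width: 0.0701
gripper_force: 0.0
```

>>> move_arm(rows="0 0 0 0 0 0 0.07; 0 0 0 0 0 0 0.07")

```text
t: 29.52
eef_pos: [0.6631, 0.077, 0.1664]
ee_rot: [-3.141, -0.001, -3.141]
force: [0.5, 0.6, 0.0]
width: 0.0701
gripper_force: 0.0
```

```bash
python3 look.py pics/w7.png;python3 tops.py pics/t5.png
```

```text
29.525 [0.6631 0.077  0.1664] [-3.1412e+00 -1.2000e-03 -3.1408e+00] 0.07009690563287722
[580.  41.] mid [0.5267 0.2844] size [0.043 0.044] zt 0.051 [ 66. 128. 162.]
[70. 63.] mid [ 0.5422 -0.1303] size [0.048 0.048] zt 0.046 [128. 128. 130.]
[242.  73.] mid [0.5506 0.0115] size [0.032 0.032] zt 0.078 [ 66. 143. 184.]
[173. 125.] mid [ 0.5915 -0.0474] size [0.032 0.026] zt 0.078 [148. 157. 162.]
[249. 154.] mid [0.6153 0.0136] size [0.032 0.032] zt 0.078 [133.  58. 106.]
[325. 211.] mid [0.663  0.0789] size [0.034 0.034] zt 0.075 [ 88. 176. 219.]
[316. 307.] mid [0.7687 0.0706] size [0.018 0.063] zt 0.054 [113. 115. 136.]
[292. 163.] mid [0.6503 0.0802] size [0.012 0.031] zt 0.075 [ 75. 135. 174.]
[318. 179.] mid [0.6138 0.0133] size [0.032 0.03 ] zt 0.077 [119.  53.  94.]
[343. 189.] mid [ 0.589  -0.0501] size [0.031 0.03 ] zt 0.077 [153. 159. 161.]
[319. 205.] mid [0.5483 0.011 ] size [0.031 0.032] zt 0.076 [ 76. 138. 176.]
[375. 209.] mid [ 0.5388 -0.1306] size [0.045 0.045] zt 0.049 [154. 150. 151.]
[211. 211.] mid [0.5235 0.2828] size [0.042 0.037] zt 0.053 [ 86. 152. 192.]
[437. 214.] mid [ 0.5279 -0.2865] size [0.031 0.031] zt 0.08 [66. 62. 72.]
[442. 244.] mid [ 0.4532 -0.2992] size [0.043 0.046] zt 0.053 [ 82. 107.  72.]
[255. 251.] mid [0.4286 0.1696] size [0.04  0.035] zt 0.031 [ 66. 148. 150.]
```

The green collar is placed. The brass ball is at (0.663,0.079).

>>> move_arm(rows="0 0 0 0 0.002 0.03 0.066; 0 0 0 0 0 0.045 0.066; 0 0 0 0 0 0.045 0.066; 0 0 0 0 0 0.019 0.066; 0 0 0 0 0 0 0.066; 0 0 0 0 0 0 0.03; 0 0 0 0 0 0 0.03; 0 0 0 0 0 0 0.03")

```text
t: 30.62
eef_pos: [0.6641, 0.0791, 0.0293]
ee_rot: [3.141, 0.002, -3.141]
force: [0.7, 0.2, -0.3]
width: 0.0417
gripper_force: 0.0
```

>>> move_arm(rows="0 0 0 0 0 0 0.03; 0 0 0 0 0 0 0.03; 0 0 0 0 0 0 0.03; 0 0 0 0 0 -0.01 0.03; 0 0 0 0 0 -0.03 0.03; 0 0 0 0 0 -0.05 0.03; 0 0 0 0 0 -0.05 0.03; 0 0 0 0 0 0 0.03")

```text
t: 31.62
eef_pos: [0.6658, 0.0795, 0.1734]
ee_rot: [3.139, 0.008, -3.141]
force: [0.1, 0.4, -4.5]
width: 0.0392
gripper_force: 25.0
```

>>> move_arm(rows="0 0 0 0.005 -0.025 0 0.03; 0 0 0 0.008 -0.048 0 0.03; 0 0 0 0.0085 -0.053 0 0.03; 0 0 0 0.0085 -0.053 0 0.03; 0 0 0 0.0085 -0.053 0 0.03; 0 0 0 0.0085 -0.053 0 0.03; 0 0 0 0.0085 -0.048 0 0.03; 0 0 0 0.005 -0.025 0 0.03")

```text
t: 32.62
eef_pos: [0.6005, -0.2819, 0.166]
ee_rot: [3.141, -0.004, 3.139]
force: [0.5, 0.3, -3.0]
width: 0.039
gripper_force: 25.0
```

>>> move_arm(rows="0 0 0 0 0 0 0.03; 0 0 0 0 0 0.03 0.03; 0 0 0 0 0 0.045 0.03; 0 0 0 0 0 0.037 0.03; 0 0 0 0 0 0.014 0.03; 0 0 0 0 0 0.003 0.03; 0 0 0 0 0 0 0.03; 0 0 0 0 0 0 0.03")

```text
t: 33.62
eef_pos: [0.6041, -0.2793, 0.0407]
ee_rot: [-3.141, 0.002, -3.141]
force: [0.9, 0.1, -3.3]
width: 0.0391
gripper_force: 25.0
```

>>> move_arm(rows="0 0 0 0 0 0.002 0.03; 0 0 0 0 0 0.002 0.03; 0 0 0 0 0 0.001 0.03; 0 0 0 0 0 0 0.03; 0 0 0 0 0 0 0.03")

```text
t: 34.25
eef_pos: [0.603, -0.2792, 0.0342]
ee_rot: [-3.142, -0.0, -3.141]
force: [-1.8, 0.3, 1.9]
width: 0.039
gripper_force: 25.0
```

>>> move_arm(rows="0 0 0 0 0 0.0005 0.03; 0 0 0 0 0 0 0.066; 0 0 0 0 0 0 0.066; 0 0 0 0 0 0 0.066; 0 0 0 0 0 0 0.066; 0 0 0 0 0 -0.02 0.066; 0 0 0 0 0 -0.055 0.066; 0 0 0 0 0 -0.06 0.066")

```text
t: 35.25
eef_pos: [0.6025, -0.2791, 0.1692]
ee_rot: [3.141, -0.002, -3.141]
force: [1.9, -0.2, 0.3]
width: 0.066
gripper_force: 0.0
```

>>> move_arm(rows="0 0 0 0.03 -0.05 -0.01 0.07; 0 0 0 0.03 -0.05 -0.01 0.07; 0 0 0 0.03 -0.05 -0.01 0.07; 0 0 0 0.03 -0.05 -0.01 0.07; 0 0 0 0.03 -0.04 0 0.07; 0 0 0 0 0 0 0.07; 0 0 0 0 0 0 0.07")

```text
t: 36.12
eef_pos: [0.4529, -0.5193, 0.2083]
ee_rot: [3.141, -0.0, 3.141]
force: [0.2, 0.4, -0.2]
width: 0.0699
gripper_force: 0.0
```

```bash
python3 tops.py pics/t6.png; python3 -c "
from h import *
p,d=arm.grab_frame('side'); q=cv2.imread('pics/t6.png')
cv2.imwrite('pics/f.png',np.hstack([cv2.resize(q[140:270,180:470],(400,300)),cv2.resize(p[100:400,200:450],(400,300))]))"
```

```text
[318. 179.] mid [0.6132 0.0133] size [0.032 0.03 ] zt 0.078 [132.  55. 103.]
[433. 184.] mid [ 0.6017 -0.2744] size [0.034 0.032] zt 0.082 [ 64. 128. 172.]
[343. 189.] mid [ 0.589  -0.0502] size [0.031 0.03 ] zt 0.076 [188. 191. 192.]
[318. 205.] mid [0.5476 0.011 ] size [0.032 0.032] zt 0.076 [ 72. 134. 174.]
[375. 209.] mid [ 0.5389 -0.1308] size [0.045 0.045] zt 0.048 [200. 196. 197.]
[208. 212.] mid [0.5234 0.2862] size [0.042 0.043] zt 0.053 [ 66. 115. 151.]
[437. 214.] mid [ 0.5277 -0.2859] size [0.031 0.031] zt 0.08 [53. 50. 58.]
[202. 242.] mid [0.4508 0.2968] size [0.034 0.033] zt 0.082 [48. 39. 37.]
[442. 244.] mid [ 0.4538 -0.299 ] size [0.044 0.046] zt 0.053 [68. 89. 62.]
[254. 252.] mid [0.4274 0.1703] size [0.038 0.037] zt 0.031 [ 47. 111. 123.]
```

View pics/f.png

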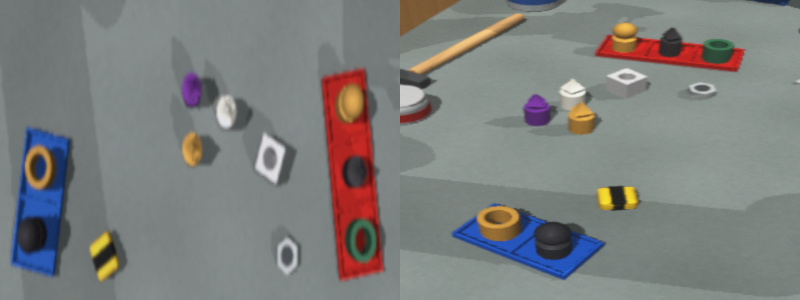

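All five pieces stand upright in their own compartments: brass ball, black spear and green collar in red; brass collar and black ball in blue. The spares haven't moved.

```bash
python3 -c "
from station import arm; print(arm.job_done())"
```

```text
the job is handed in; nothing more can be done
None
```

I handed the job in at about 36 s: the final pictures show all five kit pieces upright in their own compartments of the right trays and both spares where they started, but the hand-in call gave no verdict.

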